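# Set up a cask tasting

## Task

Set up the cask tasting: draw the wooden flight board out from under the stack behind the brass gallery rail, without unstacking or toppling what stands on it, lay it lengthwise on the black rubber bar runner and stand every tasting glass upright on its blade. Make the two small casks fast by pressing the black wing fastener between them fully down and then giving it its quarter turn clockwise to the stop, and vent both by pushing the pin in each bung down flush. Leave the other things on the bar where they are.

Things in the scene. Friction and masses are not known exactly. Their poses are not given: they have to be found in the camera images.
- board: Wooden flight board, 12 mm thick, 300 g. Blade 270 x 68 mm; at its +x end a handle 34 mm wide, from 135 to 230 mm from the origin. Origin: centre of the blade's underside; x lengthwise to the handle, y across, z up. Starts flat on the bar; the stack stands on the tail of the blade, the rest and the handle stick out under the rail along the rail's +y (within 2 degrees).
- rail: Brass gallery rail fixed to the bar: a 12 mm rod along x, 260 mm long, 20 mm clear under it, top at 32 mm, posts 51 mm high at x = +-120 mm. Origin on the bar under the rod's middle; +y away from the stack, which the rod holds back while the board slides out below. The board starts with its origin about 10 mm to +y of the rod, its tail 125 mm to -y: it is free after about 130 mm.
- pegbox: Wooden box with a sliding lid, the lowest of the stack, 150 x 110 x 50 mm (x, y, z), 320 g; origin at the centre of its underside. It starts on the board, about 4 mm behind the rod; when the board is drawn away it settles 12 mm down onto the bar.
- carton: Cardboard carton 130 x 100 x 45 mm, 220 g, standing on the wooden box; origin at the centre of its underside.
- tin1: Small round grey tin with a steel lid, 50 mm wide, 50 mm high, 90 g, standing on one half of the carton's top; absent at some starts. Origin at the centre of its underside.
- tin2: A second such tin, on the other half; absent at some starts.
- runner: Black rubber bar runner fixed to the bar, 400 (x) x 120 (y) x 4 mm; origin at the centre of its underside, x lengthwise.
- glass1: Tasting glass, a squat clear tumbler 68 mm high, 54 mm wide at the foot and 62 mm at the rim, wall 3 mm, thick base, 170 g; origin at the centre of its underside. Starts upright on the grey glass mat (4 mm thick); two to four of the four are there.
- glass2: Tasting glass, a squat clear tumbler 68 mm high, 54 mm wide at the foot and 62 mm at the rim, wall 3 mm, thick base, 170 g; origin at the centre of its underside. Starts upright on the grey glass mat (4 mm thick); two to four of the four are there.
- glass3: Tasting glass, a squat clear tumbler 68 mm high, 54 mm wide at the foot and 62 mm at the rim, wall 3 mm, thick base, 170 g; origin at the centre of its underside. Starts upright on the grey glass mat (4 mm thick); two to four of the four are there.
- glass4: Tasting glass, a squat clear tumbler 68 mm high, 54 mm wide at the foot and 62 mm at the rim, wall 3 mm, thick base, 170 g; origin at the centre of its underside. Starts upright on the grey glass mat (4 mm thick); two to four of the four are there.
- bung_left (a point): Centre of the top face of the white bung (52 mm wide) of the left (+y) cask, about 218 mm above the bar; the casks are fixed steel barrels 166 mm wide, 240 mm long, lying along x side by side 176 mm apart, bung up, axis 128 mm above the bar.
- bung_right (a point): The same for the right (-y) cask.
- pin_left (a joint): Travel (m) of the white vent pin, 18 mm wide, in the middle of the left bung: at 0 its head stands 14 mm above the bung's top face, at 0.014 it is flush. It slides straight down, takes about 8 N to move and stays where it is left.
- pin_right (a joint): The same for the right cask's pin.
- clamp_top (a point): Middle of the top of the black wing (56 mm long, 16 mm thick, 26 mm high) of the captive quarter-turn fastener midway between the bungs, its top about 254 mm above the bar when up. It rides on a steel saddle over both casks. At turn 0 the wing lies along the casks, square to the line between the bungs.
- clamp_push (a joint): How far the wing fastener is pressed down (m): 0 up, 0.010 fully down. Takes about 6 N and stays where it is left.
- clamp_turn (a joint): How far the wing fastener is turned clockwise seen from above (rad): stop at 1.57. Light friction, 0.06 N m, stays where it is left. Press it down before turning.
- mallet: Rubber mallet with a wooden handle lying at the far edge of the bar, a bystander.
- jug: Steel jug, a bystander, 170 mm high.
- sanitiser: White bottle, a bystander, 190 mm high.
- matstack: Block of cork beer mats, 95 x 95 x 50 mm, a bystander.
- sparetap: Spare black cask tap lying on the bar, 115 mm long, a bystander.
Mind the look-alikes: they are no part of the job. What is shaped like the glass2 but turquoise is not meant. What is shaped like the glass1 but pink is not meant.

How it is judged:
On the way, in this order (a step that is already met when the one before it is completed fails the run):
1. the board is drawn clear of the stack, which still stands (y of board in the frame of rail above 0.13 m and angle between each of pegbox, carton, tin1, tin2's own z axis and vertical below 0.12 rad and z of carton in the frame of pegbox between 0.04 and 0.06 m and horizontal distance between carton and pegbox below 0.04 m and z of tin1 in the frame of carton between 0.035 and 0.055 m and z of tin2 in the frame of carton between 0.035 and 0.055 m and height (world z) of pegbox below 0.008 m and y of pegbox in the frame of rail below -0.03 m), for 0.2 s.
2. the board lies flat and lengthwise on the runner (x of board in the frame of runner between -0.07 and 0.07 m and y of board in the frame of runner between -0.035 and 0.035 m and angle between the x axis of board and the x axis of runner, either way round below 0.2 rad and angle between board's own z axis and vertical below 0.05 rad and height (world z) of board below 0.01 m), for 0.2 s.
At the end, for the whole second after the job is handed in: Box, carton, tins stand stacked behind the rail on the bar within 40 mm; board flat on the runner within 70 mm along, 35 mm across, 0.2 rad; glasses upright, still, on the blade within 125 mm along, 25 mm across; pins in 12 of 14 mm; wing down 8 of 10 mm, turned 1.35 (all of step 2 and angle between each of pegbox, carton, tin1, tin2's own z axis and vertical below 0.12 rad and z of carton in the frame of pegbox between 0.04 and 0.06 m and horizontal distance between carton and pegbox below 0.04 m and z of tin1 in the frame of carton between 0.035 and 0.055 m and z of tin2 in the frame of carton between 0.035 and 0.055 m and height (world z) of pegbox below 0.008 m and y of pegbox in the frame of rail below -0.03 m and x of glass1 in the frame of board between -0.125 and 0.125 m and y of glass1 in the frame of board between -0.025 and 0.025 m and z of glass1 in the frame of board between 0.007 and 0.018 m and angle between each of glass1, glass2, glass3, glass4's own z axis and vertical below 0.08 rad and linear speed of each of glass1, glass2, glass3, glass4 below 0.03 m/s and x of glass2 in the frame of board between -0.125 and 0.125 m and y of glass2 in the frame of board between -0.025 and 0.025 m and z of glass2 in the frame of board between 0.007 and 0.018 m and x of glass3 in the frame of board between -0.125 and 0.125 m and y of glass3 in the frame of board between -0.025 and 0.025 m and z of glass3 in the frame of board between 0.007 and 0.018 m and x of glass4 in the frame of board between -0.125 and 0.125 m and y of glass4 in the frame of board between -0.025 and 0.025 m and z of glass4 in the frame of board between 0.007 and 0.018 m and value of joint each of pin_left, pin_right above 0.012 m and value of joint clamp_push above 0.008 m and value of joint clamp_turn above 1.35 rad and linear speed of board below 0.02 m/s); the robot touches nothing.
It fails at once if the wing is turned before it is pressed down (value of joint clamp_turn above 0.7 rad and value of joint clamp_push below 0.005 m).
It fails at once if something of the stack is lifted off or topples (height (world z) of pegbox above 0.035 m or z of carton in the frame of pegbox above 0.08 m or z of any of tin1, tin2 in the frame of carton above 0.075 m or angle between any of pegbox, carton, tin1, tin2's own z axis and vertical above 0.6 rad).
It fails at once if a bystander is knocked away from its place (distance of any of mallet, jug, sanitiser, matstack, sparetap from where it was at the start of the episode above 0.06 m).
Of tin1, tin2 only 1 to 2 are there at a start; the rules pass over those that are not, and their reading is None.
Of glass1, glass2, glass3, glass4 only 2 to 4 are there at a start; the rules pass over those that are not, and their reading is None.
At some moment in a run one of glass1, glass2, glass3, glass4 may be knocked a few centimetres aside while the robot is not near it.
Once in a run the grip may slacken for a moment while it holds something.
It also fails if it takes over 208 s, if anything falls off the work surface, if the arm or the gripper's body presses on something with over 40 N, if the wrist force passes 120 N, or if a joint passes its speed limit or range.

## Robot

A 7-joint arm with a two-finger parallel gripper is mounted at the origin on the work surface. World frame = base frame: x ahead of the robot, y to its left, z up, the work surface at z = 0. Lengths are in m, angles in rad, forces in N, time in s.
With the tool pointing down it reaches from about 0.425 to 0.925 m from the base axis. Payload 6.8 kg.
Tool frame: the origin (TCP) lies midway between the tips of the shut fingers; the grasp point (between the pads) lies 19 mm behind it; z points along the fingers, y is the line along which they close (so a half turn about z gives the same grasp; the last joint's range is limited). The gripper opens to 85 mm and grips with 20 to 120 N. Pads are 22 mm wide; open, the fingers measure 114 mm over their backs; the gripper's body (76 mm by 85 mm) begins 54 mm behind the grasp point. The pads swing forward as they close: fully open they stand 13 mm farther back than shut.
Start: joints at [-0.108, 0.477, 0.022, 1.555, -0.011, 1.109, -0.083], TCP at [0.675, 0, 0.231] pointing down, gripper open.
Joint ranges: [-2.96, 2.96], [-0.34, 2.1], [-1.41, 1.46], [0.24, 2.44], [-1.37, 4.51], [0.17, 1.92], [-2.96, 2.96]. Speed limits (rad/s): [2.39, 2.39, 3.14, 3.14, 3.14, 3.14, 3.14].

## Interface

Orientations are given as a rotation vector (axis times angle).
In Python, from bench import r gives the robot as it stands. The module is installed in compiled form; this text tells all that it offers.
- The arm moves only by the tool apply_moves, never from a script. Its argument "rows" is a list of rows, each a list of 6 numbers: the shift along the tool's x, y, z scaled (see below), then the turn, a rotation vector about the tool's x, y, z scaled (see below). A call has 1 to 5 rows; each row is the pose to reach, as a shift and turn from the pose commanded when the call began, along the tool's axes at that moment; what a row does not reach only later rows make up. The controller multiplies each number of a shift by 0.25 m and each number of a turn by 90 degrees. A row lasts 1/8 s, in which the tool goes at most 62.5 mm and 10.7 degrees, less where a joint would pass 70% of its speed; a pose out of reach is approached as far as the arm can. A call with a number of a shift or a turn outside -1 to 1 is refused whole. A call with a gripper value outside its range is refused whole. "claw" is the opening, from 0 (shut) to 1 (fully open), set as the call begins (left out, the last holds). The fingers move at their own pace and stop on an object; "newtons" is the grip in N (left out, the last holds). Time passes only in rows, so rows that repeat a pose let the fingers close. It gives the time, the measured TCP pose, the force, the opening and the grip force at its end, in the units of the state.
- r.get_obs(): the state, without advancing time (a new reading comes with each control period).
- r.grab_frame(name): name is "scene" or "side" or "wrist"; returns a dict with "pixels" (400x640x3 uint8, red, green, blue), "intrinsics" (3x3 intrinsics, pixels), "dist" ([k1, k2, p1, p2, k3] as OpenCV has them; the pictures are not rectified), "eye" and "attitude" of the camera in the world. Camera axes: x right, y up, looking along -z (the intrinsics and any distortion apply to the point x, -y, -z); pixel columns grow to the right and rows downward; lengths in m; the calibration is good to about 2 mm. A picture is of the moment at which its call begins. There is no depth.
- r.hand_in(): hands the job in; it is judged then, once.
Trained networks look in a picture, given as the dict that the camera call returned (one of the last four; its "shot" number tells which), for a name from the list of things; names that differ only in an ending like _2 or _b are one class to them, and where a whole thing is asked for, a point or a joint stands for the part that bears it (a point fixed in the world has none). Each returns a list of dicts, best first, with "conf" (0 to 1); they miss things now and then, are a little off and sometimes report something else, mostly with a low value. They report only what shows in the picture. A call takes as long as a camera call. They do not tell look-alikes from the thing itself.
- r.search_frame(picture, thing): "rect" ([left, top, width, height] in pixels, round what is visible of it).
- r.outline_of(picture, thing): "pixels" (400x640 bool, what is visible of it) and "rect" ([left, top, width, height] in pixels, round what is visible of it).
- r.landmark_of(picture, thing): "point" ([column, row] in pixels: a listed point, or the origin of a listed thing).
The state is a dict: "clock": time; "joints": joint angles; "qvel": joint speeds; "tau": joint torques, N m; "tcp_pos": TCP position; "orientation": TCP orientation; "contact_force": force on the tool from outside, world axes, zero at the start; "moment": the same for the moment, N m; "grip_width": finger opening in m; "gripper_force": force on a finger pad.
Only numpy, scipy, OpenCV 4.12 (cv2) and the standard library are available. Lean on these libraries where they do the work, as an engineer would, in place of code of your own. Each camera call takes 0.05 s, during which the arm holds its last target. There are 200 camera calls.

## Working session

There is one attempt and no reset: what is moved stays moved. The work goes in short steps, Python scripts to look and compute and a tool call to move; the robot and the scene stay as the last step left them, time stands still between calls to the robot, and variables do not carry over. Pictures are saved under pics/ and viewed, at most 14 in all, crops included, and the job is handed in when it is done.

Besides the shell and the picture viewer there is one more tool, called as name([rows], argument=value, ...), one row to a line, values as JSON. apply_moves: Moves the arm, as the interface text tells. Its arguments: {"type":"object","properties":{"rows":{"type":"array","items":{"type":"array","items":{"type":"number"}}},"claw":{"type":"number"},"newtons":{"type":"number"}},"required":["rows"]}

```bash
mkdir -p pics; cat > h.py <<'E'
import numpy as np, cv2
from scipy.spatial.transform import Rotation as R
from bench import r
def att(p):
    a=np.array(p["attitude"],float)
    return a if a.shape==(3,3) else R.from_rotvec(a).as_matrix()
def ray(p,px):
    u=cv2.undistortPoints(np.array([[px]],float),np.array(p["intrinsics"]),np.array(p["dist"]))[0,0]
    d=att(p)@np.array([u[0],-u[1],-1.0]); return np.array(p["eye"]),d/np.linalg.norm(d)
def atz(p,px,z):
    e,d=ray(p,px); return e+d*(z-e[2])/d[2]
def tri(obs):
    A=np.zeros((3,3));b=np.zeros(3);L=[]
    for p,px in obs:
        e,d=ray(p,px);M=np.eye(3)-np.outer(d,d);A+=M;b+=M@e;L.append((e,d))
    x=np.linalg.solve(A,b)
    return x,max(np.linalg.norm((np.eye(3)-np.outer(d,d))@(x-e)) for e,d in L)
def proj(p,X):
    c=att(p).T@(np.atleast_2d(X)-np.array(p["eye"])).T
    q=np.stack([c[0],-c[1],-c[2]],1)
    return cv2.projectPoints(q,np.zeros(3),np.zeros(3),np.array(p["intrinsics"]),np.array(p["dist"]))[0][:,0]
def save(p,n): cv2.imwrite("pics/"+n+".png",cv2.cvtColor(np.asarray(p["pixels"]),cv2.COLOR_RGB2BGR))
def shift(target,tz=None):
    "tool-frame shift (units) from the measured pose to world target"
    s=r.get_obs();Rt=R.from_rotvec(s["orientation"])
    return np.round(Rt.inv().apply(np.array(target)-np.array(s["tcp_pos"]))/0.25,3)
E
python3 - <<'E'
from h import *
s=r.get_obs();print({k:np.round(v,3) for k,v in s.items()})
print(R.from_rotvec(s["orientation"]).as_matrix().round(3))
P={}
for n in("scene","side","wrist"):
    p=r.grab_frame(n);save(p,n+"0");P[n]=p;print(n,p["eye"],np.round(p["attitude"],3),p["shot"])
for t in["board","rail","pegbox","carton","tin1","runner","glass1","bung_left","clamp_top","mallet","jug","sanitiser","matstack","sparetap"]:
    for n in("scene","side","wrist"):
        L=r.landmark_of(P[n],t)
        print(t,n,[(round(x["conf"],2),np.round(x["point"]).astype(int).tolist()) for x in L[:7]])
E
```

```text
{'clock': np.float64(0.0), 'joints': array([-0.108,  0.478,  0.022,  1.556, -0.011,  1.109, -0.083]), 'qvel': array([ 0.002,  0.002,  0.002,  0.   , -0.   , -0.   ,  0.001]), 'tau': array([-1.0000e-03, -5.9644e+01,  1.6080e+00, -2.8119e+01,  1.2000e-02,
        9.0000e-03,  0.0000e+00]), 'tcp_pos': array([ 0.674, -0.   ,  0.23 ]), 'orientation': array([-2.221e+00, -2.221e+00,  2.000e-03]), 'contact_force': array([ 0.315, -0.07 ,  0.681]), 'moment': array([-0.004,  0.028,  0.025]), 'gripper_force': np.float64(0.0), 'grip_width': np.float64(0.085)}
[[-0.     1.    -0.002]
 [ 1.     0.    -0.   ]
 [-0.    -0.002 -1.   ]]
scene [1.20404839 0.47792225 1.13612189] [0.382 0.806 2.133] 1
side [0.01431775 1.07683859 1.32220867] [ 0.23  -1.095 -2.532] 2
wrist [0.67367062 0.06558973 0.37333307] [-0.264  0.002  0.001] 3
board scene [(0.79, [276, 166])]
board side [(0.95, [376, 184])]
board wrist []
rail scene [(0.72, [272, 165]), (0.17, [281, 253])]
rail side [(0.68, [378, 179])]
rail wrist []
pegbox scene [(0.95, [260, 154])]
pegbox side [(0.78, [380, 172])]
pegbox wrist []
carton scene [(0.78,
[... 712 characters left out ...]
top scene [(0.47, [453, 259])]
clamp_top side [(0.51, [257, 256]), (0.43, [271, 244])]
clamp_top wrist []
mallet scene [(0.62, [241, 271])]
mallet side [(0.77, [270, 195])]
mallet wrist [(0.9, [396, 293])]
jug scene [(0.81, [207, 193]), (0.25, [262, 130]), (0.25, [323, 163])]
jug side [(0.94, [328, 157]), (0.54, [300, 241])]
jug wrist []
sanitiser scene [(0.8, [456, 261])]
sanitiser side [(0.56, [323, 314])]
sanitiser wrist []
matstack scene [(0.84, [419, 238]), (0.26, [344, 252])]
matstack side [(0.79, [338, 291])]
matstack wrist [(0.72, [19, 4])]
sparetap scene [(0.65, [324, 164])]
sparetap side [(0.64, [388, 211]), (0.55, [243, 280])]
sparetap wrist [(0.61, [59, 337]), (0.24, [221, 259])]
```

View pics/scene0.png

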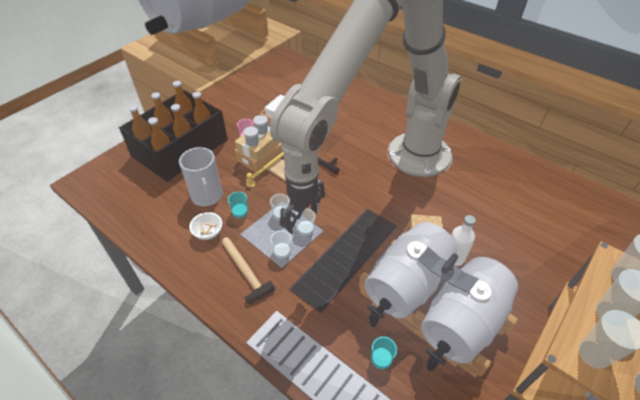

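View pics/side0.png

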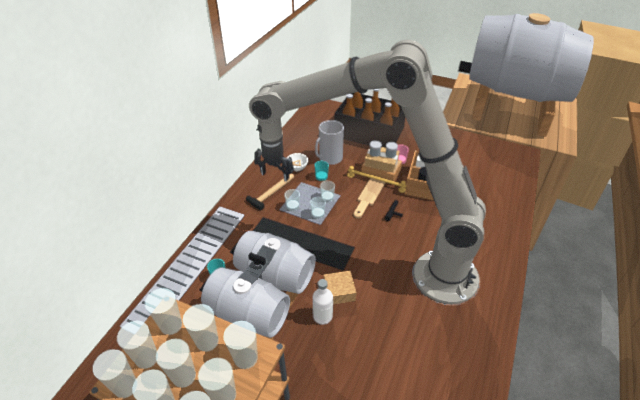

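View pics/wrist0.png

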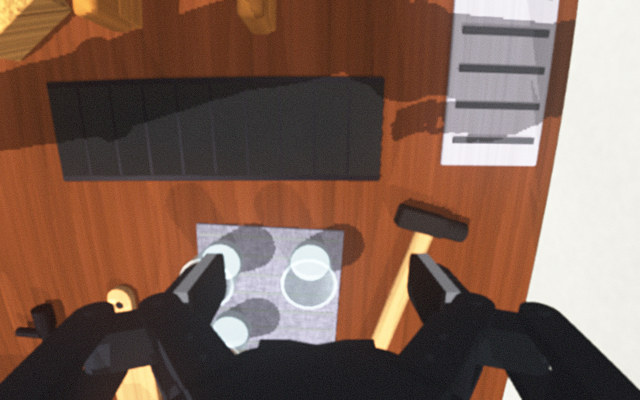

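Scene: rail/stack at (262,150), board handle toward (290,172), three clear glasses on the grey mat (280,205), (305,222), (281,245). Turquoise look-alikes are at (237,205) and (383,350), the pink one at (247,130). The casks are at (415,265)/(470,300), with the wing at about (435,268). Side and wrist views agree, with the wrist showing the runner at (215,130).

```bash
python3 - <<'E'
from h import *
sc=r.grab_frame("scene");sd=r.grab_frame("side");wr=r.grab_frame("wrist")
def lm(p,t,n=4): return [(x["conf"],np.array(x["point"])) for x in r.landmark_of(p,t)[:n] if x["conf"]>.3]
for t in["board","rail","pegbox","carton","tin1","runner","glass1","bung_left","bung_right","pin_left","clamp_top","mallet","jug","sanitiser","matstack","sparetap"]:
    A=lm(sc,t);B=lm(sd,t)
    for a in A:
        for b in B:
            x,e=tri([(sc,a[1]),(sd,b[1])])
            if e<.012: print(t,x.round(3),round(e,4),a[1].round(),b[1].round())
for a in lm(wr,"glass1",6): print("wrist glass",atz(wr,a[1],.004).round(3))
print("runner corners",[atz(wr,c,.004)[:2].round(3).tolist() for c in[(48,84),(383,77),(381,180),(66,180)]])
print("handle end",atz(wr,(120,288),.012).round(3),"hole",atz(wr,(122,298),.012).round(3))
m=r.outline_of(sd,"board")[0]["pixels"]
ys,xs=np.nonzero(m);P=np.array([atz(sd,(a,b),.012)[:2] for a,b in zip(xs,ys)])
from cv2 import minAreaRect
print(minAreaRect(P.astype(np.float32)*1000),cv2.boxPoints(minAreaRect(P.astype(np.float32)*1000)).round())
def crop(p,x,y,w,h,k): return cv2.resize(np.asarray(p["pixels"])[y:y+h,x:x+w],None,fx=k,fy=k,interpolation=cv2.INTER_CUBIC)
c=np.hstack([crop(sd,275,135,140,100,2.85),crop(sd,200,225,140,100,2.85)])
c2=np.hstack([crop(sc,225,105,140,100,2.85),crop(sc,395,225,140,100,2.85)])
c=np.vstack([c,c2]);print(c.shape);cv2.imwrite("pics/c1.png",c[:,:,::-1])
E
```

```text
board [ 0.39  -0.405 -0.026] 0.0065 [272. 166.] [378. 185.]
rail [ 0.397 -0.4   -0.005] 0.0014 [271. 165.] [377. 181.]
carton [ 0.402 -0.444  0.081] 0.0095 [259. 142.] [380. 161.]
tin1 [ 0.378 -0.472  0.102] 0.0119 [257. 130.] [387. 156.]
tin1 [ 0.443 -0.436  0.111] 0.0078 [253. 146.] [372. 151.]
runner [ 0.553  0.055 -0.004] 0.0005 [344. 256.] [301. 241.]
glass1 [ 0.634 -0.317  0.004] 0.0001 [242. 213.] [321. 176.]
glass1 [ 0.544 -0.113 -0.009] 0.0021 [305. 229.] [321. 214.]
glass1 [ 0.667 -0.113 -0.012] 0.0079 [279. 251.] [293. 208.]
bung_left [0.551 0.447 0.209] 0.0047 [480. 290.] [242. 287.]
bung_right [0.546 0.267 0.216] 0.0021 [416. 248.] [272. 243.]Traceback (most recent call last):
  File "<stdin>", line 5, in <module>
  File "<stdin>", line 3, in lm
ValueError: it knows: board, bung_left, bung_right, carton, clamp_top, glass, jug, mallet, matstack, pegbox, rail, runner, sanitiser, sparetap, tin
```

```bash
python3 - <<'E'
from h import *
sc=r.grab_frame("scene");sd=r.grab_frame("side");wr=r.grab_frame("wrist")
def lm(p,t,n=4): return [(x["conf"],np.array(x["point"])) for x in r.landmark_of(p,t)[:n] if x["conf"]>.3]
for t in["bung_left","bung_right","clamp_top","mallet","jug","sanitiser","matstack","sparetap"]:
    A=lm(sc,t);B=lm(sd,t)
    for a in A:
        for b in B:
            x,e=tri([(sc,a[1]),(sd,b[1])])
            if e<.012: print(t,x.round(3),round(e,4),a[1].round(),b[1].round())
for a in lm(wr,"glass1",6): print("wrist glass",atz(wr,a[1],.004).round(3))
print("runner corners",[atz(wr,c,.004)[:2].round(3).tolist() for c in[(48,84),(383,77),(381,180),(66,180)]])
print("handle end",atz(wr,(120,288),.012).round(3),"hole",atz(wr,(122,298),.012).round(3))
m=r.outline_of(sd,"board")[0]["pixels"]
ys,xs=np.nonzero(m);P=np.array([atz(sd,(a,b),.012)[:2] for a,b in zip(xs,ys)])
from cv2 import minAreaRect
print(minAreaRect(P.astype(np.float32)*1000),cv2.boxPoints(minAreaRect(P.astype(np.float32)*1000)).round())
def crop(p,x,y,w,h,k): return cv2.resize(np.asarray(p["pixels"])[y:y+h,x:x+w],None,fx=k,fy=k,interpolation=cv2.INTER_CUBIC)
c=np.hstack([crop(sd,275,135,140,100,2.85),crop(sd,200,225,140,100,2.85)])
c2=np.hstack([crop(sc,225,105,140,100,2.85),crop(sc,395,225,140,100,2.85)])
c=np.vstack([c,c2]);print(c.shape);cv2.imwrite("pics/c1.png",c[:,:,::-1])
E
```

```text
bung_right [0.546 0.263 0.219] 0.0005 [415. 248.] [273. 241.]
clamp_top [0.543 0.361 0.257] 0.005 [453. 257.] [256. 257.]
mallet [ 0.797 -0.151  0.003] 0.0007 [241. 272.] [271. 190.]
jug [ 0.66  -0.448  0.012] 0.0083 [208. 195.] [326. 158.]
sanitiser [ 0.356  0.331 -0.004] 0.0022 [454. 262.] [319. 315.]
matstack [ 0.335  0.214 -0.   ] 0.0054 [424. 236.] [337. 292.]
wrist glass [ 0.669 -0.103  0.004]
wrist glass [ 0.546 -0.104  0.004]
wrist glass [ 0.551 -0.206  0.004]
runner corners [[0.353, 0.118], [0.749, 0.119], [0.753, 0.0], [0.354, 0.001]]
handle end [ 0.406 -0.147  0.012] hole [ 0.406 -0.162  0.012]
((396.37164306640625, -262.10003662109375), (250.07373046875, 63.76740646362305), 87.8014907836914) [[ 360. -386.]
 [ 423. -388.]
 [ 433. -138.]
 [ 369. -136.]]
(570, 798, 3)
```

View pics/c1.png

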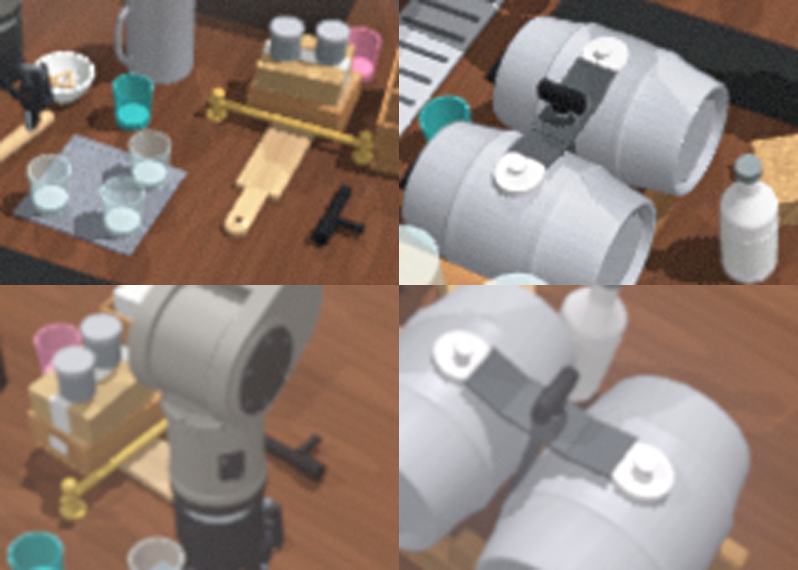

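Three glasses are on the mat (no fourth), two tins stand on the stack, and the board handle points along +y and ends at about (0.406, -0.147). I'll go above the handle now.

apply_moves([
  [-0.85, -1.0, 0.3, 0, 0, 0],
  [-0.85, -1.0, 0.3, 0, 0, 0],
  [-0.85, -1.0, 0.3, 0, 0, 0],
  [-0.85, -1.0, 0.3, 0, 0, 0],
  [-0.85, -1.0, 0.3, 0, 0, 0],
], claw=0.75)

```text
clock: 4.97
tcp_pos: [0.4415, -0.1985, 0.1616]
orientation: [2.221, 2.221, 0.001]
contact_force: [0.1, -1.4, -0.5]
grip_width: 0.064
gripper_force: 0.0
```

apply_moves([
  [0, -0.08, 0.2, 0, 0, 0],
  [0, -0.08, 0.2, 0, 0, 0],
  [0, -0.08, 0.2, 0, 0, 0],
])

```text
clock: 5.35
tcp_pos: [0.4251, -0.1971, 0.113]
orientation: [2.219, 2.222, 0.002]
contact_force: [0.5, -0.2, 0.6]
grip_width: 0.0643
gripper_force: 0.0
```

```bash
python3 - <<'E'
from h import *
s=r.get_obs();print(s["clock"],s["tcp_pos"].round(4),s["joints"].round(2),s["grip_width"],s["contact_force"].round(1))
p=r.grab_frame("wrist");save(p,"w1");print(p["eye"])
for t in("board","sparetap","rail"):print(t,[(round(x["conf"],2),np.round(x["rect"])) for x in r.search_frame(p,t)])
E
```

```text
5.35 [ 0.4251 -0.1971  0.113 ] [ 0.24  0.3   0.08  2.15 -0.04  0.69  0.34] 0.06427529345332202 [ 0.5 -0.2  0.6]
[ 0.42364267 -0.13143824  0.25589056]
board [(0.74, array([247., 146.,  79., 202.]))]
sparetap [(0.96, array([ 88., 183.,  81., 117.]))]
rail [(0.98, array([146., 364.,  46.,  36.]))]
```

View pics/w1.png

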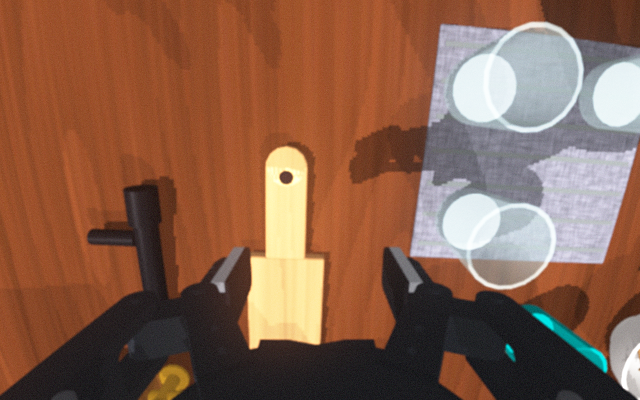

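The wrist picture shows the handle from (286,146) to its shoulder at (287,256), with the spare tap clear to the left at (145,230).

```bash
python3 - <<'E'
from h import *
p=r.grab_frame("wrist")
for q in[(286,146),(286,178),(286,256),(266,210),(306,210),(286,215),(249,300),(323,300)]:print(q,atz(p,q,.012).round(4))
s=r.get_obs();print(s["tcp_pos"],s["clock"])
E
```

```text
(286, 146) [ 0.4001 -0.1478  0.012 ]
(286, 178) [ 0.3995 -0.1732  0.012 ]
(286, 256) [ 0.3979 -0.2413  0.012 ]
(266, 210) [ 0.3823 -0.2     0.012 ]
(306, 210) [ 0.4155 -0.1999  0.012 ]
(286, 215) [ 0.3988 -0.2043  0.012 ]
(249, 300) [ 0.3631 -0.2848  0.012 ]
(323, 300) [ 0.4302 -0.2845  0.012 ]
[ 0.42451604 -0.1971344   0.11273206] 5.6
```

apply_moves([
  [-0.07, -0.1, 0.2, 0, 0, 0],
  [-0.07, -0.1, 0.3, 0, 0, 0],
  [-0.07, -0.1, 0.38, 0, 0, 0],
  [-0.07, -0.1, 0.41, 0, 0, 0],
  [-0.07, -0.1, 0.42, 0, 0, 0],
])

```text
clock: 6.22
tcp_pos: [0.3985, -0.2148, 0.0068]
orientation: [2.221, 2.222, 0.0]
contact_force: [0.5, -0.0, 0.3]
grip_width: 0.0642
gripper_force: 0.0
```

apply_moves([
  [0, 0, 0, 0, 0, 0],
  [0, 0, 0, 0, 0, 0],
  [0, 0, 0, 0, 0, 0],
])

```text
clock: 6.6
tcp_pos: [0.3982, -0.2149, 0.0071]
orientation: [2.221, 2.221, 0.001]
contact_force: [1.1, 0.6, -0.8]
grip_width: 0.0639
gripper_force: 0.0
```

apply_moves([
  [0, 0, 0.016, 0, 0, 0],
  [0, 0, 0.016, 0, 0, 0],
  [0, 0, 0.016, 0, 0, 0],
  [0, 0, 0.016, 0, 0, 0],
  [0, 0, 0.016, 0, 0, 0],
], claw=0.0, newtons=80)

```text
clock: 7.22
tcp_pos: [0.3981, -0.2147, 0.003]
orientation: [2.223, 2.22, 0.001]
contact_force: [-1.7, 1.4, 7.4]
grip_width: 0.0315
gripper_force: 79.1
```

apply_moves([
  [0, 0, 0, 0, 0, 0],
  [0, 0, 0, 0, 0, 0],
  [0, 0, 0, 0, 0, 0],
  [0, 0, 0, 0, 0, 0],
])

```text
clock: 7.72
tcp_pos: [0.3981, -0.2148, 0.003]
orientation: [2.223, 2.22, 0.001]
contact_force: [-0.9, 2.1, 6.6]
grip_width: 0.0313
gripper_force: 79.1
```

apply_moves([
  [0.04, 0.006, 0, 0, 0, 0],
  [0.08, 0.012, 0, 0, 0, 0],
  [0.12, 0.018, 0, 0, 0, 0],
  [0.16, 0.024, 0, 0, 0, 0],
  [0.2, 0.03, 0, 0, 0, 0],
])

```text
clock: 8.35
tcp_pos: [0.4056, -0.1686, 0.003]
orientation: [2.224, 2.213, -0.003]
contact_force: [-2.6, -13.5, 0.3]
grip_width: 0.0319
gripper_force: 79.5
```

apply_moves([
  [0.04, 0.008, 0, 0, 0, 0],
  [0.08, 0.016, 0, 0, 0, 0],
  [0.12, 0.024, 0, 0, 0, 0],
  [0.16, 0.032, 0, 0, 0, 0],
  [0.2, 0.04, 0, 0, 0, 0],
])

```text
clock: 8.98
tcp_pos: [0.4151, -0.119, 0.003]
orientation: [2.227, 2.211, -0.003]
contact_force: [-2.3, -7.9, 6.1]
grip_width: 0.0315
gripper_force: 80.1
```

```bash
python3 - <<'E'
from h import *
s=r.get_obs();print(s["clock"],s["tcp_pos"].round(4),s["joints"].round(2),s["grip_width"],s["contact_force"].round(1))
a=r.grab_frame("side");b=r.grab_frame("scene")
def crop(p,x,y,w,h,k): return cv2.resize(np.asarray(p["pixels"])[y:y+h,x:x+w],None,fx=k,fy=k,interpolation=cv2.INTER_CUBIC)
cv2.imwrite("pics/c2.png",np.hstack([crop(a,310,120,120,120,3.3),crop(b,220,90,120,120,3.3)])[:,:,::-1])
E
```

```text
8.975 [ 0.4151 -0.119   0.003 ] [ 0.06  0.48  0.08  2.28 -0.09  0.38  0.21] 0.03147444904757466 [-2.3 -7.9  6.1]
```

View pics/c2.png

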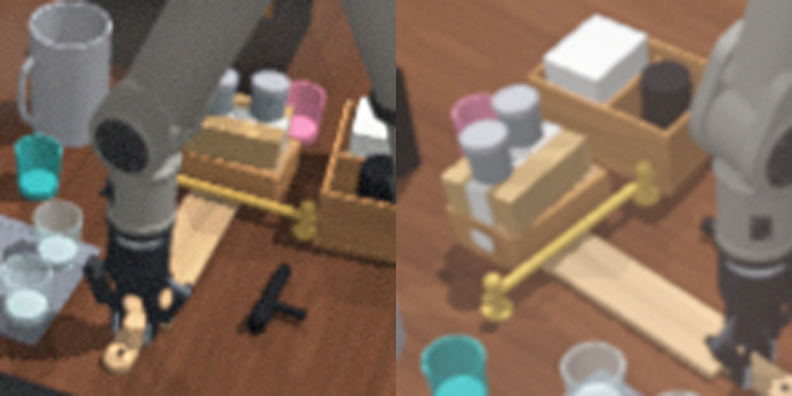

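The board slides well, and the stack stands tilted a little at the back, as expected. I'll pull on; another 55 mm.

apply_moves([
  [0.03, 0.01, 0, 0, 0, 0],
  [0.06, 0.02, 0, 0, 0, 0],
  [0.09, 0.03, 0, 0, 0, 0],
  [0.12, 0.04, 0, 0, 0, 0],
  [0.15, 0.05, 0, 0, 0, 0],
])

```text
clock: 9.7
tcp_pos: [0.4279, -0.0789, 0.003]
orientation: [2.224, 2.217, -0.001]
contact_force: [-2.3, -5.6, 6.3]
grip_width: 0.0315
gripper_force: 80.2
```

apply_moves([
  [0.03, 0.01, 0, 0, 0, 0],
  [0.06, 0.02, 0, 0, 0, 0],
  [0.09, 0.03, 0, 0, 0, 0],
  [0.09, 0.03, 0, 0, 0, 0],
  [0.09, 0.03, 0, 0, 0, 0],
])

```text
clock: 10.32
tcp_pos: [0.4358, -0.0553, 0.003]
orientation: [2.222, 2.219, 0.0]
contact_force: [0.2, -2.7, 5.9]
grip_width: 0.0318
gripper_force: 80.1
```

```bash
python3 - <<'E'
from h import *
s=r.get_obs();print(s["clock"],s["tcp_pos"].round(4),s["joints"].round(2),s["grip_width"],s["contact_force"].round(1))
a=r.grab_frame("side");b=r.grab_frame("scene")
def crop(p,x,y,w,h,k): return cv2.resize(np.asarray(p["pixels"])[y:y+h,x:x+w],None,fx=k,fy=k,interpolation=cv2.INTER_CUBIC)
cv2.imwrite("pics/c3.png",np.hstack([crop(a,310,120,120,120,3.3),crop(b,220,90,120,120,3.3)])[:,:,::-1])
E
```

```text
10.325 [ 0.4358 -0.0553  0.003 ] [-0.09  0.49  0.09  2.27 -0.11  0.39  0.08] 0.031753415545964225 [ 0.2 -2.7  5.9]
```

View pics/c3.png

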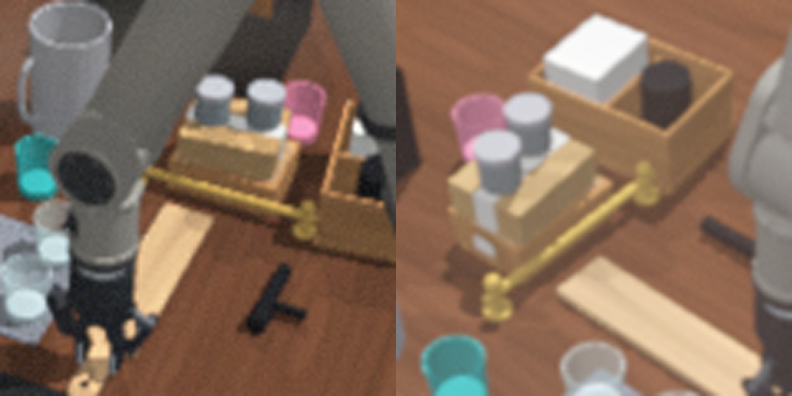

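The stack has settled behind the rail and the board is clear. I'll regrip the blade near its centre of mass.

apply_moves([
  [0, 0, 0, 0, 0, 0],
  [0, 0, 0, 0, 0, 0],
  [0, 0, -0.15, 0, 0, 0],
  [0, 0, -0.36, 0, 0, 0],
  [0, 0, -0.4, 0, 0, 0],
], claw=1.0)

```text
clock: 11.05
tcp_pos: [0.4372, -0.0547, 0.1053]
orientation: [2.219, 2.219, 0.006]
contact_force: [0.2, 0.3, -0.5]
grip_width: 0.0853
gripper_force: 0.0
```

apply_moves([
  [-0.25, -0.01, 0, 0, 0, 0],
  [-0.49, -0.01, 0, 0, 0, 0],
  [-0.49, -0.01, 0, 0, 0, 0],
  [-0.49, -0.01, 0, 0, 0, 0],
])

```text
clock: 11.55
tcp_pos: [0.4322, -0.1768, 0.1018]
orientation: [-2.221, -2.22, 0.001]
contact_force: [0.1, -0.1, -0.8]
grip_width: 0.0853
gripper_force: 0.0
```

```bash
python3 - <<'E'
from h import *
s=r.get_obs();print(s["clock"],s["tcp_pos"].round(4),s["grip_width"],s["contact_force"].round(1))
p=r.grab_frame("wrist");save(p,"w2")
print([(x["conf"],x["rect"]) for x in r.outline_of(p,"board")])
m=r.outline_of(p,"board")[0]["pixels"]
for row in range(0,400,20):
    c=np.nonzero(m[row])[0]
    if len(c)>8: print(row,atz(p,(c[0],row),.012)[:2].round(4),atz(p,(c[-1],row),.012)[:2].round(4),len(c))
print([atz(p,x["point"],.004).round(3) for x in r.landmark_of(p,"glass") if x["conf"]>.4])
E
```

```text
11.55 [ 0.4322 -0.1768  0.1018] 0.08533144677667105 [ 0.1 -0.1 -0.8]
[(0.98, [274.0, 0.0, 93.8, 344.5])]
0 [ 0.4184 -0.0277] [ 0.4518 -0.0277] 50
20 [ 0.4183 -0.0404] [ 0.4513 -0.0404] 49
40 [ 0.4174 -0.0533] [ 0.4509 -0.0533] 49
60 [ 0.4172 -0.0664] [ 0.4504 -0.0664] 48
80 [ 0.4171 -0.0798] [ 0.4507 -0.0798] 48
100 [ 0.3994 -0.0935] [ 0.4662 -0.0935] 93
120 [ 0.399  -0.1076] [ 0.4667 -0.1076] 93
140 [ 0.3993 -0.1221] [ 0.4657 -0.1221] 90
160 [ 0.3988 -0.137 ] [ 0.4655 -0.137 ] 89
180 [ 0.3982 -0.1524] [ 0.4653 -0.1523] 88
200 [ 0.3977 -0.1682] [ 0.4643 -0.1682] 86
220 [ 0.3971 -0.1847] [ 0.4641 -0.1846] 85
240 [ 0.3965 -0.2017] [ 0.4639 -0.2016] 84
260 [ 0.3966 -0.2194] [ 0.4629 -0.2193] 81
280 [ 0.3959 -0.2379] [ 0.4627 -0.2378] 80
300 [ 0.3952 -0.2572] [ 0.4626 -0.257 ] 79
320 [ 0.3943 -0.2773] [ 0.4615 -0.2772] 77
340 [ 0.4098 -0.2984] [ 0.4505 -0.2983] 46
[array([ 0.549, -0.105,  0.004]), array([ 0.552, -0.207,  0.004]), array([ 0.664, -0.104,  0.004])]
```

View pics/w2.png

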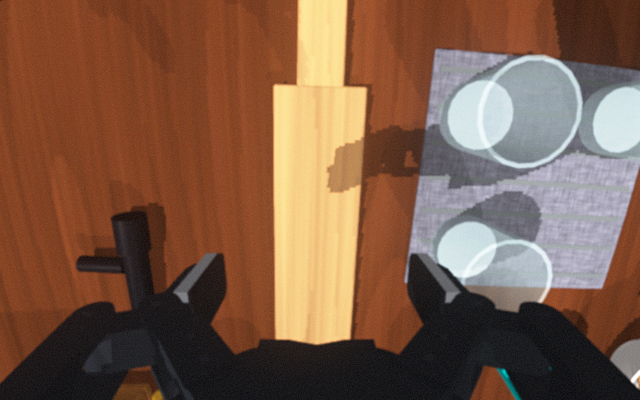

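apply_moves([
  [-0.03, -0.005, 0.2, 0, 0, 0],
  [-0.03, -0.005, 0.32, 0, 0, 0],
  [-0.03, -0.005, 0.38, 0, 0, 0],
  [-0.03, -0.005, 0.4, 0, 0, 0],
  [-0.03, -0.005, 0.41, 0, 0, 0],
])

```text
clock: 12.38
tcp_pos: [0.4323, -0.1847, 0.0007]
orientation: [2.22, 2.221, 0.001]
contact_force: [0.4, -0.7, 1.2]
grip_width: 0.0854
gripper_force: 0.0
```

apply_moves([
  [0, 0, 0.008, 0, 0, 0],
  [0, 0, 0.014, 0, 0, 0],
  [0, 0, 0.014, 0, 0, 0],
])

```text
clock: 12.75
tcp_pos: [0.4318, -0.1848, -0.0031]
orientation: [2.221, 2.221, 0.0]
contact_force: [0.2, 0.5, 0.0]
grip_width: 0.0856
gripper_force: 0.0
```

apply_moves([
  [0, 0, 0, 0, 0, 0],
  [0, 0, 0, 0, 0, 0],
  [0, 0, 0, 0, 0, 0],
  [0, 0, 0, 0, 0, 0],
  [0, 0, 0, 0, 0, 0],
], claw=0.0, newtons=100)

```text
clock: 13.38
tcp_pos: [0.4319, -0.1848, -0.0022]
orientation: [2.223, 2.22, 0.001]
contact_force: [-4.3, 2.8, 16.6]
grip_width: 0.0649
gripper_force: 106.2
```

apply_moves([
  [0, 0, -0.1, 0, 0, 0],
  [0, 0, -0.25, 0, 0, 0],
  [0, 0, -0.4, 0, 0, 0],
  [0, 0, -0.5, 0, 0, 0],
  [0, 0, -0.52, 0, 0, 0],
])

```text
clock: 14.0
tcp_pos: [0.4323, -0.1849, 0.1278]
orientation: [2.22, 2.22, 0.002]
contact_force: [0.9, 0.2, -3.8]
grip_width: 0.0646
gripper_force: 113.6
```

apply_moves([
  [0.1, 0.06, 0, 0, 0, 0.1],
  [0.2, 0.13, 0, 0, 0, 0.2],
  [0.3, 0.2, 0, 0, 0, 0.3],
  [0.4, 0.27, 0, 0, 0, 0.4],
  [0.47, 0.305, 0, 0, 0, 0.5],
])

```text
clock: 14.62
tcp_pos: [0.5078, -0.0658, 0.1252]
orientation: [-2.904, -1.197, 0.003]
contact_force: [0.6, 0.2, -2.4]
grip_width: 0.0646
gripper_force: 113.5
```

apply_moves([
  [0, 0, 0, 0, 0, 0.1],
  [0, 0, 0, 0, 0, 0.2],
  [0, 0, 0, 0, 0, 0.3],
  [0, 0, 0, 0, 0, 0.4],
  [0, 0, 0, 0, 0, 0.483],
])

```text
clock: 15.25
tcp_pos: [0.5068, -0.0672, 0.1252]
orientation: [3.141, 0.035, -0.004]
contact_force: [-0.9, -0.2, -3.3]
grip_width: 0.0647
gripper_force: 113.5
```

apply_moves([
  [0.12, -0.2, 0, 0, 0, 0],
  [0.25, -0.4, 0, 0, 0, 0],
  [0.31, -0.47, 0, 0, 0, 0],
  [0.31, -0.47, 0.1, 0, 0, 0],
  [0.31, -0.47, 0.25, 0, 0, 0],
])

```text
clock: 15.88
tcp_pos: [0.5823, 0.0528, 0.0625]
orientation: [3.141, 0.044, 0.0]
contact_force: [0.1, -0.1, -2.8]
grip_width: 0.0644
gripper_force: 113.6
```

apply_moves([
  [0, 0, 0.1, 0, 0, 0],
  [0, 0, 0.17, 0, 0, 0],
  [0, 0, 0.21, 0, 0, 0],
  [0, 0, 0.23, 0, 0, 0],
  [0, 0, 0.238, 0, 0, 0],
])

```text
clock: 16.5
tcp_pos: [0.5826, 0.0523, 0.0049]
orientation: [-3.141, -0.042, -0.001]
contact_force: [-0.5, 1.2, -1.5]
grip_width: 0.0647
gripper_force: 113.5
```

```bash
python3 - <<'E'
from h import *
s=r.get_obs();print(s["clock"],s["tcp_pos"].round(4),s["grip_width"],s["contact_force"].round(1),s["joints"].round(2))
p=r.grab_frame("wrist");save(p,"w3")
E
```

```text
16.5 [0.5826 0.0523 0.0049] 0.06466576970340016 [-0.5  1.2 -1.5] [-0.47  0.66  0.37  1.94 -0.4   0.6  -1.39]
```

View pics/w3.png

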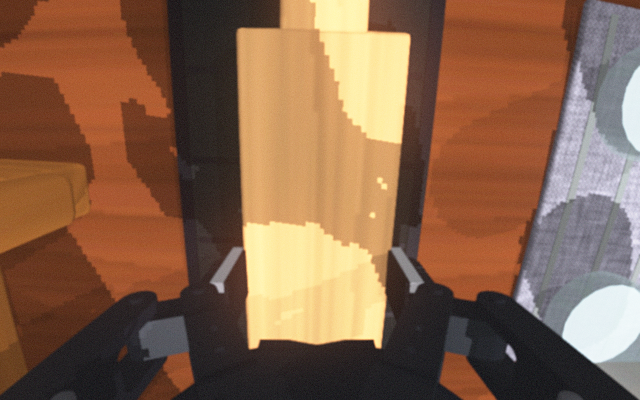

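The board sits over the runner, aligned (blade columns 238-408 between runner edges 172-435). I'll set it down and release.

apply_moves([
  [0, 0, 0.006, 0, 0, 0],
  [0, 0, 0.011, 0, 0, 0],
  [0, 0, 0.011, 0, 0, 0],
])

```text
clock: 16.92
tcp_pos: [0.5824, 0.0523, 0.0021]
orientation: [-3.141, -0.042, -0.001]
contact_force: [0.6, -0.1, -2.9]
grip_width: 0.0645
gripper_force: 113.6
```

apply_moves([
  [0, 0, 0, 0, 0, 0],
  [0, 0, 0, 0, 0, 0],
  [0, 0, 0, 0, 0, 0],
  [0, 0, -0.3, 0, 0, 0],
  [0, 0, -0.55, 0, 0, 0],
], claw=1.0)

```text
clock: 17.55
tcp_pos: [0.5817, 0.052, 0.1278]
orientation: [3.141, 0.042, -0.003]
contact_force: [1.1, 0.7, 0.4]
grip_width: 0.0853
gripper_force: 0.0
```

apply_moves([
  [0, 0.2, -0.2, 0, 0, 0],
  [0, 0.4, -0.24, 0, 0, 0],
  [0, 0.4, -0.24, 0, 0, 0],
  [0, 0.4, -0.24, 0, 0, 0],
])

```text
clock: 18.05
tcp_pos: [0.5847, -0.0475, 0.1868]
orientation: [-3.141, -0.041, 0.0]
contact_force: [0.2, -0.3, 0.6]
grip_width: 0.0854
gripper_force: 0.0
```

```bash
cat > look.py <<'E'
from h import *
s=r.get_obs();print(s["clock"],s["tcp_pos"].round(4),s["grip_width"],s["contact_force"].round(1),s["joints"].round(2))
p=r.grab_frame("wrist");save(p,"w_last")
for x in r.landmark_of(p,"glass"):
    if x["conf"]>.3: print("glass",round(x["conf"],2),np.round(x["point"]),atz(p,x["point"],.004)[:2].round(3),"on board:",atz(p,x["point"],.016)[:2].round(3))
for z,t in((.016,"board"),):
  for x in r.outline_of(p,t)[:1]:
    ys,xs=np.nonzero(x["pixels"]);P=np.array([atz(p,q,z)[:2] for q in zip(xs[::5],ys[::5])],np.float32)*1000
    print(t,x["conf"],[v for v in cv2.minAreaRect(P)],P.min(0),P.max(0))
E
python3 look.py
```

```text
18.05 [ 0.5847 -0.0475  0.1868] 0.08538845205782854 [ 0.2 -0.3  0.6] [-0.43  0.42  0.53  1.85 -0.26  0.95 -1.33]
glass 0.94 [566. 149.] [ 0.634 -0.32 ] on board: [ 0.635 -0.31 ]
glass 0.8 [373. 108.] [ 0.667 -0.103] on board: [ 0.667 -0.101]
glass 0.72 [361. 218.] [ 0.551 -0.099] on board: [ 0.554 -0.097]
glass 0.56 [430. 234.] [ 0.533 -0.179] on board: [ 0.537 -0.174]
board 0.73 [(587.24658203125, 50.712928771972656), (346.2596435546875, 69.03486633300781), 0.2637050747871399] [414.01483   16.063284] [760.332     85.105675]
```

View pics/w_last.png

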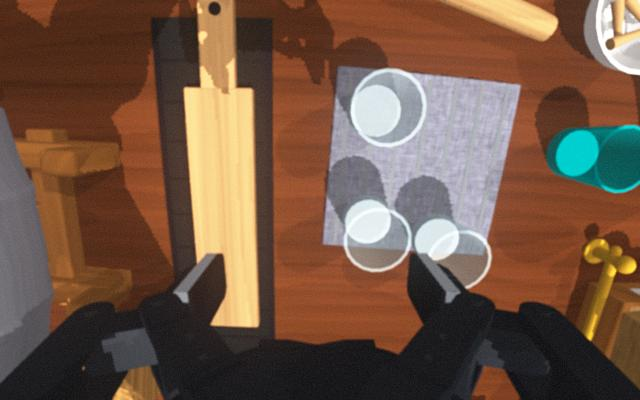

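The board lies flat at (0.549, 0.051). One glass (430,240) was knocked closer to its neighbour (361,218), so I'll pick the neighbour first, closing along x.

apply_moves([
  [-0.05, 0.08, 0, 0, 0, -0.1],
  [-0.1, 0.16, 0, 0, 0, -0.2],
  [-0.144, 0.22, 0, 0, 0, -0.3],
  [-0.144, 0.22, 0, 0, 0, -0.4],
  [-0.144, 0.22, 0, 0, 0, -0.5],
])

```text
clock: 18.82
tcp_pos: [0.5502, -0.1027, 0.1864]
orientation: [-2.881, -1.25, 0.001]
contact_force: [0.4, -0.8, -0.4]
grip_width: 0.0853
gripper_force: 0.0
```

apply_moves([
  [0, 0, 0, 0, 0, -0.1],
  [0, 0, 0, 0, 0, -0.2],
  [0, 0, 0, 0, 0, -0.3],
  [0, 0, 0, 0, 0, -0.4],
  [0, 0, 0, 0, 0, -0.483],
])

```text
clock: 19.45
tcp_pos: [0.5503, -0.1024, 0.1863]
orientation: [-2.213, -2.228, 0.001]
contact_force: [-0.2, 0.9, 0.4]
grip_width: 0.0852
gripper_force: 0.0
```

```bash
python3 look.py; cp pics/w_last.png pics/w5.png
```

```text
19.45 [ 0.5503 -0.1024  0.1863] 0.0852273725485134 [-0.2  0.9  0.4] [-0.1   0.34  0.21  1.89 -0.09  0.92  0.16]
glass 0.88 [424. 190.] [ 0.666 -0.105] on board: [ 0.662 -0.102]
glass 0.86 [315. 187.] [ 0.548 -0.102] on board: [ 0.548 -0.099]
glass 0.74 [378. 356.] [ 0.63  -0.323] on board: [ 0.627 -0.312]
glass 0.69 [301. 255.] [ 0.531 -0.182] on board: [ 0.532 -0.177]
board 0.96 [(595.493408203125, 47.01357650756836), (363.09393310546875, 62.223899841308594), 0.36378616094589233] [413.94617   15.977727] [777.02466  78.6622 ]
```

View pics/w5.png

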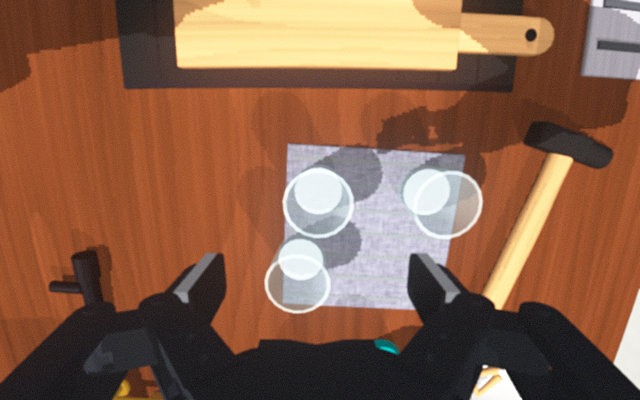

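The target glass is at (318,195), just under the gripper, and measured at (0.548, -0.102). I'll descend and grip it.

apply_moves([
  [0, -0.008, 0.25, 0, 0, 0],
  [0, -0.008, 0.45, 0, 0, 0],
  [0, -0.008, 0.58, 0, 0, 0],
  [0, -0.008, 0.63, 0, 0, 0],
  [0, -0.008, 0.63, 0, 0, 0],
])

```text
clock: 20.23
tcp_pos: [0.5484, -0.1034, 0.0292]
orientation: [-2.222, -2.22, 0.001]
contact_force: [0.3, 0.7, -0.3]
grip_width: 0.0854
gripper_force: 0.0
```

apply_moves([
  [0, 0, 0, 0, 0, 0],
  [0, 0, 0, 0, 0, 0],
  [0, 0, 0, 0, 0, 0],
  [0, 0, 0, 0, 0, 0],
  [0, 0, 0, 0, 0, 0],
], claw=0.0, newtons=35)

```text
clock: 20.85
tcp_pos: [0.5501, -0.1038, 0.0313]
orientation: [2.22, 2.219, 0.004]
contact_force: [0.5, -0.7, 6.1]
grip_width: 0.0609
gripper_force: 36.8
```

apply_moves([
  [0, 0, -0.08, 0, 0, 0],
  [0, 0, -0.2, 0, 0, 0],
  [0, 0, -0.3, 0, 0, 0],
])

```text
clock: 21.22
tcp_pos: [0.5486, -0.1037, 0.1061]
orientation: [2.221, 2.221, 0.001]
contact_force: [0.4, 0.1, -1.9]
grip_width: 0.0609
gripper_force: 38.5
```

apply_moves([
  [0.15, 0, 0, 0, 0, 0],
  [0.35, 0, 0, 0, 0, 0],
  [0.52, 0, 0, 0, 0, 0],
  [0.618, 0, 0, 0, 0, 0],
  [0.618, 0, 0.1, 0, 0, 0],
])

```text
clock: 21.85
tcp_pos: [0.5502, 0.0545, 0.0814]
orientation: [2.215, 2.225, 0.009]
contact_force: [0.2, -0.3, -1.8]
grip_width: 0.0612
gripper_force: 38.5
```

apply_moves([
  [0, 0, 0.06, 0, 0, 0],
  [0, 0, 0.11, 0, 0, 0],
  [0, 0, 0.14, 0, 0, 0],
  [0, 0, 0.145, 0, 0, 0],
  [0, 0, 0.145, 0, 0, 0],
])

```text
clock: 22.48
tcp_pos: [0.5486, 0.0506, 0.0435]
orientation: [2.222, 2.221, 0.0]
contact_force: [-0.6, 0.1, -0.9]
grip_width: 0.0609
gripper_force: 38.5
```

apply_moves([
  [0, 0, 0.006, 0, 0, 0],
  [0, 0, 0.006, 0, 0, 0],
])

```text
clock: 22.72
tcp_pos: [0.5489, 0.0508, 0.0431]
orientation: [2.222, 2.221, 0.001]
contact_force: [-3.9, -0.6, 11.6]
grip_width: 0.0612
gripper_force: 38.6
```

apply_moves([
  [0, 0, 0, 0, 0, 0],
  [0, 0, 0, 0, 0, 0],
  [0, 0, 0, 0, 0, 0],
  [0, 0, -0.25, 0, 0, 0],
  [0, 0, -0.5, 0, 0, 0],
], claw=1.0)

```text
clock: 23.35
tcp_pos: [0.5478, 0.0507, 0.1674]
orientation: [-2.221, -2.221, 0.003]
contact_force: [0.9, 0.2, 0.0]
grip_width: 0.0856
gripper_force: 0.0
```

apply_moves([
  [-0.18, -0.07, -0.06, 0, 0, 0.1],
  [-0.38, -0.07, -0.06, 0, 0, 0.2],
  [-0.58, -0.07, -0.06, 0, 0, 0.3],
  [-0.78, -0.07, -0.06, 0, 0, 0.4],
  [-0.93, -0.07, -0.06, 0, 0, 0.5],
])

```text
clock: 23.98
tcp_pos: [0.5304, -0.1841, 0.1818]
orientation: [2.906, 1.192, 0.0]
contact_force: [-0.3, 0.6, -0.1]
grip_width: 0.0855
gripper_force: 0.0
```

apply_moves([
  [0, 0, 0, 0, 0, 0.1],
  [0, 0, 0, 0, 0, 0.2],
  [0, 0, 0, 0, 0, 0.3],
  [0, 0, 0, 0, 0, 0.4],
  [0, 0, 0, 0, 0, 0.5],
])

```text
clock: 24.6
tcp_pos: [0.5308, -0.1816, 0.1815]
orientation: [-3.142, 0.008, 0.0]
contact_force: [-0.5, 0.2, 0.5]
grip_width: 0.0854
gripper_force: 0.0
```

```bash
python3 look.py; python3 - <<'E'
from h import *
p=r.grab_frame("side")
m=[(round(x["conf"],2),np.round(x["point"]),atz(p,x["point"],.016)[:2].round(3)) for x in r.landmark_of(p,"glass")];print(m)
E
```

```text
24.6 [ 0.5308 -0.1816  0.1815] 0.08543828412898544 [-0.5  0.2  0.5] [-0.27  0.4   0.63  1.91 -0.29  0.92 -1.08]
glass 0.94 [236.  52.] [ 0.665 -0.105] on board: [ 0.663 -0.108]
glass 0.63 [ 93. 173.] [0.548 0.061] on board: [0.55  0.052]
glass 0.6 [316. 186.] [ 0.532 -0.181] on board: [ 0.534 -0.181]
glass 0.57 [457.  89.] [ 0.631 -0.323] on board: [ 0.63  -0.318]
board 0.87 [(564.8670654296875, 48.133670806884766), (73.44824981689453, 302.1235656738281), 89.84200286865234] [413.75058   11.307115] [715.9783   85.09495]
[(0.65, array([301., 240.]), array([0.547, 0.068])), (0.63, array([398., 159.]), array([ 0.347, -0.559])), (0.61, array([330., 205.]), array([ 0.518, -0.155])), (0.6, array([303., 241.]), array([0.541, 0.067])), (0.47, array([322., 175.]), array([ 0.625, -0.313])), (0.43, array([218., 280.]), array([0.739, 0.352]))]
```

Glass one stands on the blade at (0.550, 0.052). Second glass next.

apply_moves([
  [0.005, 0, 0.25, 0, 0, 0],
  [0.005, 0, 0.45, 0, 0, 0],
  [0.005, 0, 0.57, 0, 0, 0],
  [0.005, 0, 0.61, 0, 0, 0],
  [0.005, 0, 0.61, 0, 0, 0],
])

```text
clock: 25.48
tcp_pos: [0.5322, -0.1819, 0.0293]
orientation: [-3.142, -0.001, 0.0]
contact_force: [-0.3, -0.3, 0.5]
grip_width: 0.0853
gripper_force: 0.0
```

apply_moves([
  [0, 0, 0, 0, 0, 0],
  [0, 0, 0, 0, 0, 0],
  [0, 0, 0, 0, 0, 0],
  [0, 0, 0, 0, 0, 0],
  [0, 0, 0, 0, 0, 0],
], claw=0.0, newtons=35)

```text
clock: 26.1
tcp_pos: [0.5334, -0.1818, 0.0309]
orientation: [3.141, 0.001, 0.005]
contact_force: [-1.7, 0.7, 5.5]
grip_width: 0.0609
gripper_force: 36.5
```

apply_moves([
  [0, 0, -0.08, 0, 0, 0],
  [0, 0, -0.2, 0, 0, 0],
  [0, 0, -0.36, 0, 0, 0],
  [-0.15, -0.1, -0.4, 0, 0, 0],
  [-0.27, -0.2, -0.4, 0, 0, 0],
])

```text
clock: 26.72
tcp_pos: [0.4643, -0.1316, 0.1313]
orientation: [-3.141, 0.002, -0.005]
contact_force: [-0.3, 0.2, -2.2]
grip_width: 0.0608
gripper_force: 38.5
```

apply_moves([
  [0, -0.15, 0, 0, 0, 0],
  [0, -0.35, 0, 0, 0, 0],
  [0, -0.55, 0, 0, 0, 0],
  [0, -0.73, 0, 0, 0, 0],
  [0, -0.73, 0, 0, 0, 0],
])

```text
clock: 27.35
tcp_pos: [0.4649, 0.0548, 0.1303]
orientation: [-3.14, -0.011, -0.002]
contact_force: [-0.8, 0.2, -1.3]
grip_width: 0.0609
gripper_force: 38.6
```

apply_moves([
  [0, 0, 0.1, 0, 0, 0],
  [0, 0, 0.2, 0, 0, 0],
  [0, 0, 0.29, 0, 0, 0],
  [0, 0, 0.335, 0, 0, 0],
  [0, 0, 0.348, 0, 0, 0],
])

```text
clock: 27.98
tcp_pos: [0.4648, 0.0503, 0.0427]
orientation: [-3.141, 0.001, 0.0]
contact_force: [-7.2, -0.2, 31.2]
grip_width: 0.0605
gripper_force: 39.6
```

apply_moves([
  [0, 0, 0.003, 0, 0, 0],
  [0, 0, 0.003, 0, 0, 0],
])

```text
clock: 28.22
tcp_pos: [0.465, 0.0502, 0.043]
orientation: [-3.141, 0.002, -0.001]
contact_force: [-3.7, -1.7, 9.6]
grip_width: 0.0607
gripper_force: 38.8
```

apply_moves([
  [0, 0, 0, 0, 0, 0],
  [0, 0, 0, 0, 0, 0],
  [0, 0, 0, 0, 0, 0],
  [0, 0, -0.25, 0, 0, 0],
  [0, 0, -0.5, 0, 0, 0],
], claw=1.0)

```text
clock: 28.85
tcp_pos: [0.4641, 0.0505, 0.1673]
orientation: [3.14, -0.0, -0.003]
contact_force: [1.1, 1.8, 0.8]
grip_width: 0.0854
gripper_force: 0.0
```

apply_moves([
  [0.2, 0.15, -0.06, 0, 0, 0],
  [0.4, 0.3, -0.06, 0, 0, 0],
  [0.6, 0.45, -0.06, 0, 0, 0],
  [0.81, 0.624, -0.06, 0, 0, 0],
  [0.81, 0.624, -0.06, 0, 0, 0],
])

```text
clock: 29.48
tcp_pos: [0.6689, -0.1096, 0.1809]
orientation: [3.138, -0.007, 0.001]
contact_force: [-0.2, 0.6, 0.8]
grip_width: 0.0856
gripper_force: 0.0
```

```bash
python3 look.py
```

```text
29.475 [ 0.6689 -0.1096  0.1809] 0.08562105205976661 [-0.2  0.6  0.8] [-0.35  0.6   0.63  1.63 -0.39  1.04 -1.18]
glass 0.67 [309. 192.] [ 0.664 -0.103] on board: [ 0.667 -0.103]
glass 0.66 [173. 294.] [0.541 0.061] on board: [0.548 0.055]
glass 0.65 [506. 218.] [ 0.634 -0.324] on board: [ 0.637 -0.315]
board 0.59 [(669.174560546875, 49.38621139526367), (216.92706298828125, 70.90798950195312), 0.2925056517124176] [560.54315   13.784278] [777.62866   84.866714]
```

Third glass at (0.665, -0.103).

apply_moves([
  [-0.006, -0.008, 0.25, 0, 0, 0],
  [-0.006, -0.008, 0.45, 0, 0, 0],
  [-0.006, -0.008, 0.57, 0, 0, 0],
  [-0.006, -0.008, 0.61, 0, 0, 0],
  [-0.006, -0.008, 0.61, 0, 0, 0],
])

```text
clock: 30.25
tcp_pos: [0.6654, -0.1022, 0.0294]
orientation: [-3.141, -0.002, 0.0]
contact_force: [0.1, -0.1, 0.3]
grip_width: 0.0856
gripper_force: 0.0
```

apply_moves([
  [0, 0, 0, 0, 0, 0],
  [0, 0, 0, 0, 0, 0],
  [0, 0, 0, 0, 0, 0],
  [0, 0, 0, 0, 0, 0],
  [0, 0, 0, 0, 0, 0],
], claw=0.0, newtons=35)

```text
clock: 30.88
tcp_pos: [0.6668, -0.1034, 0.0311]
orientation: [-3.141, 0.0, -0.005]
contact_force: [-1.3, -0.1, 5.1]
grip_width: 0.0609
gripper_force: 36.8
```

apply_moves([
  [0, 0, -0.08, 0, 0, 0],
  [0, 0, -0.2, 0, 0, 0],
  [0, 0, -0.36, 0, 0, 0],
  [-0.06, -0.1, -0.4, 0, 0, 0],
  [-0.12, -0.2, -0.4, 0, 0, 0],
])

```text
clock: 31.5
tcp_pos: [0.6364, -0.0532, 0.1319]
orientation: [-3.141, 0.002, -0.006]
contact_force: [0.6, 0.1, -1.5]
grip_width: 0.0607
gripper_force: 38.5
```

apply_moves([
  [0, -0.15, 0, 0, 0, 0],
  [0, -0.3, 0, 0, 0, 0],
  [0, -0.42, 0, 0, 0, 0],
  [0, -0.42, 0, 0, 0, 0],
  [0, -0.42, 0.1, 0, 0, 0],
])

```text
clock: 32.12
tcp_pos: [0.6377, 0.0513, 0.1067]
orientation: [-3.141, -0.0, -0.009]
contact_force: [-0.4, -0.5, -2.0]
grip_width: 0.0605
gripper_force: 38.5
```

apply_moves([
  [0, 0, 0.1, 0, 0, 0],
  [0, 0, 0.17, 0, 0, 0],
  [0, 0, 0.22, 0, 0, 0],
  [0, 0, 0.24, 0, 0, 0],
  [0, 0, 0.246, 0, 0, 0],
])

```text
clock: 32.75
tcp_pos: [0.636, 0.0514, 0.0432]
orientation: [-3.141, 0.001, -0.001]
contact_force: [-4.7, 0.2, 9.7]
grip_width: 0.0608
gripper_force: 39.0
```

apply_moves([
  [0, 0, 0.004, 0, 0, 0],
  [0, 0, 0.006, 0, 0, 0],
])

```text
clock: 33.0
tcp_pos: [0.6363, 0.0515, 0.0432]
orientation: [-3.141, 0.001, -0.002]
contact_force: [-7.0, -0.1, 15.3]
grip_width: 0.061
gripper_force: 39.2
```

apply_moves([
  [0, 0, 0, 0, 0, 0],
  [0, 0, 0, 0, 0, 0],
  [0, 0, 0, 0, 0, 0],
  [0, 0, -0.25, 0, 0, 0],
  [0, 0, -0.5, 0, 0, 0],
], claw=1.0)

```text
clock: 33.62
tcp_pos: [0.6351, 0.0518, 0.1667]
orientation: [3.141, -0.0, -0.003]
contact_force: [1.1, 0.7, 0.5]
grip_width: 0.0857
gripper_force: 0.0
```

apply_moves([
  [0, 0, -0.2, 0, 0, 0],
  [0, 0.1, -0.4, 0, 0, 0],
  [0, 0.2, -0.6, 0, 0, 0],
  [0, 0.2, -0.75, 0, 0, 0],
  [0, 0.2, -0.75, 0, 0, 0],
])

```text
clock: 34.25
tcp_pos: [0.6371, 0.0009, 0.3569]
orientation: [-3.141, 0.002, -0.01]
contact_force: [0.7, 0.2, 0.7]
grip_width: 0.0853
gripper_force: 0.0
```

```bash
python3 look.py;cp pics/w_last.png pics/w8.png
```

```text
34.25 [0.6371 0.0009 0.3569] 0.08534812134441504 [0.7 0.2 0.7] [-0.63  0.39  0.74  1.53 -0.27  1.32 -1.43]
glass 0.88 [286. 169.] [0.634 0.049] on board: [0.636 0.048]
glass 0.8 [112.  95.] [0.754 0.324] on board: [0.752 0.316]
glass 0.78 [285. 269.] [0.456 0.056] on board: [0.462 0.055]
glass 0.59 [512. 171.] [ 0.633 -0.326] on board: [ 0.634 -0.318]
board 0.75 [(598.8065185546875, 51.364139556884766), (68.22049713134766, 354.62158203125), 89.92473602294922] [421.45557  17.22209] [776.12164  85.62909]
```

View pics/w8.png

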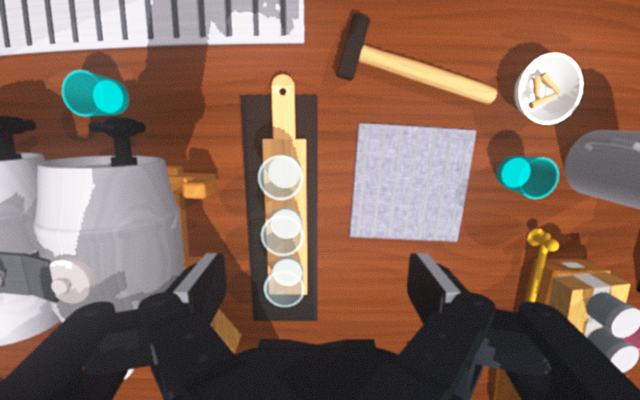

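All three glasses stand on the blade: (280,178), (282,232), (286,280). On to the casks, with the tool rotated half a turn for wrist range.

apply_moves([
  [0, -0.1, -0.16, 0, 0, -0.1],
  [-0.1, -0.3, -0.16, 0, 0, -0.2],
  [-0.2, -0.5, -0.16, 0, 0, -0.3],
  [-0.3, -0.7, -0.16, 0, 0, -0.4],
  [-0.36, -0.9, -0.16, 0, 0, -0.5],
], claw=0.0)

```text
clock: 35.02
tcp_pos: [0.5437, 0.2286, 0.3921]
orientation: [-2.898, -1.211, 0.004]
contact_force: [0.2, -0.4, 0.5]
grip_width: 0.0001
gripper_force: 0.0
```

apply_moves([
  [0, 0, 0, 0, 0, -0.1],
  [0, 0, 0, 0, 0, -0.2],
  [0, 0, 0, 0, 0, -0.3],
  [0, 0, 0, 0, 0, -0.4],
  [0, 0, 0, 0, 0, -0.5],
])

```text
clock: 35.65
tcp_pos: [0.5449, 0.227, 0.3915]
orientation: [-2.214, -2.227, 0.005]
contact_force: [0.3, 0.3, 0.0]
grip_width: 0.0002
gripper_force: 0.0
```

apply_moves([
  [0, 0, 0, 0, 0, -0.1],
  [0, 0, 0, 0, 0, -0.2],
  [0, 0, 0, 0, 0, -0.3],
  [0, 0, 0, 0, 0, -0.4],
  [0, 0, 0, 0, 0, -0.5],
])

```text
clock: 36.28
tcp_pos: [0.5449, 0.227, 0.3915]
orientation: [-1.193, -2.904, 0.004]
contact_force: [-0.1, 0.7, -0.3]
grip_width: -0.0001
gripper_force: 0.0
```

apply_moves([
  [0, 0, 0, 0, 0, -0.1],
  [0, 0, 0, 0, 0, -0.2],
  [0, 0, 0, 0, 0, -0.3],
  [0, 0, 0, 0, 0, -0.4],
  [0, 0, 0, 0, 0, -0.5],
])

```text
clock: 36.9
tcp_pos: [0.5449, 0.227, 0.3915]
orientation: [0.009, -3.139, 0.002]
contact_force: [-0.1, 0.5, 0.0]
grip_width: 0.0004
gripper_force: 0.0
```

```bash
cat > cask.py <<'E'
from h import *
import pickle,os,sys
s=r.get_obs();print(s["clock"],s["tcp_pos"].round(4),s["orientation"].round(3),s["contact_force"].round(1),s["joints"].round(2))
p=r.grab_frame("wrist");save(p,sys.argv[1]);L=pickle.load(open("v.pkl","rb")) if os.path.exists("v.pkl") else {}
for t,z in(("bung_left",.218),("bung_right",.218),("clamp_top",.254)):
    for x in r.landmark_of(p,t)[:2]:
        print(t,round(x["conf"],2),np.round(x["point"],1),atz(p,x["point"],z).round(4))
    xs=[x for x in r.landmark_of(p,t) if x["conf"]>.4]
    if xs: L.setdefault(t,[]).append(({k:p[k] for k in("eye","attitude","intrinsics","dist")},xs[0]["point"]))
    if len(L.get(t,[]))>1: print("  tri",[np.round(v,4) for v in tri(L[t])])
pickle.dump(L,open("v.pkl","wb"))
E
python3 cask.py k1
```

```text
36.9 [0.5449 0.227  0.3915] [ 9.000e-03 -3.139e+00  2.000e-03] [-0.1  0.5  0. ] [-0.66  0.23  0.2   1.55 -0.05  1.37  1.12]
bung_left 0.86 [517.3 199.1] [0.552  0.4453 0.218 ]
bung_right 0.93 [356.1 190. ] [0.5435 0.2683 0.218 ]
bung_right 0.23 [219.2 167.8] [0.5208 0.1249 0.218 ]
clamp_top 0.6 [454.4 199.6] [0.5447 0.358  0.254 ]
```

View pics/k1.png

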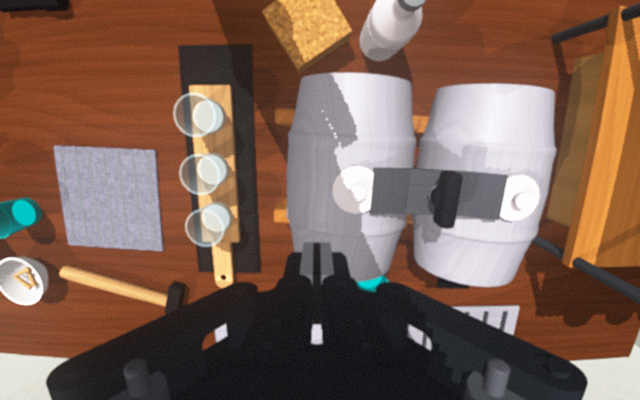

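Pins at (357,191) and (521,199), wing at (447,199) lying along x; I take a second, nearer view.

apply_moves([
  [0, 0.15, 0, 0, 0, 0],
  [0, 0.35, 0.1, 0, 0, 0],
  [0, 0.5, 0.2, 0, 0, 0],
  [0, 0.5, 0.2, 0, 0, 0],
  [0, 0.5, 0.2, 0, 0, 0],
])

```text
clock: 37.88
tcp_pos: [0.5461, 0.3511, 0.3436]
orientation: [0.002, 3.141, -0.001]
contact_force: [-0.2, 0.1, 0.8]
grip_width: -0.0001
gripper_force: 0.0
```

```bash
python3 cask.py k2
```

```text
37.875 [0.5461 0.3511 0.3436] [ 2.000e-03  3.141e+00 -1.000e-03] [-0.2  0.1  0.8] [-0.78  0.36  0.15  1.49 -0.05  1.3   0.95]
bung_left 0.8 [418.5 206.8] [0.5511 0.444  0.218 ]
bung_left 0.59 [223.5 200. ] [0.5446 0.2663 0.218 ]
  tri [array([0.5508, 0.4431, 0.221 ]), np.float64(0.0005)]
bung_right 0.96 [225.6 198.6] [0.5433 0.2684 0.218 ]
bung_right 0.32 [ 48.6 294.2] [0.6454 0.071  0.218 ]
  tri [array([0.5435, 0.2683, 0.2179]), np.float64(0.0001)]
clamp_top 0.88 [325.5 213.9] [0.5473 0.358  0.254 ]
clamp_top 0.6 [133.5 170.2] [0.5118 0.2083 0.254 ]
  tri [array([0.5456, 0.3578, 0.2552]), np.float64(0.0012)]
```

View pics/k2.png

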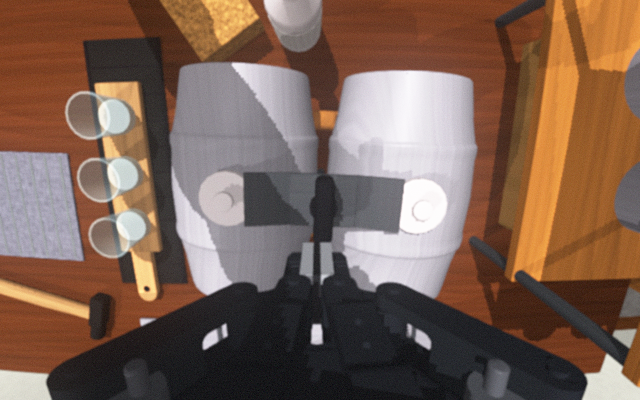

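Wing at (0.546, 0.357, 0.255), bungs at (0.5435, 0.268, 0.218) and (0.551, 0.444, 0.219). I'll press the wing down with shut fingers.

apply_moves([
  [0, 0.024, 0.15, 0, 0, 0],
  [0, 0.024, 0.28, 0, 0, 0],
  [0, 0.024, 0.32, 0, 0, 0],
  [0, 0.024, 0.33, 0, 0, 0],
  [0, 0.024, 0.33, 0, 0, 0],
], newtons=30)

```text
clock: 38.85
tcp_pos: [0.5463, 0.3581, 0.2623]
orientation: [0.0, 3.14, 0.002]
contact_force: [-0.6, 0.0, 0.2]
grip_width: -0.0003
gripper_force: 0.0
```

apply_moves([
  [0, 0, 0.02, 0, 0, 0],
  [0, 0, 0.032, 0, 0, 0],
  [0, 0, 0.044, 0, 0, 0],
  [0, 0, 0.052, 0, 0, 0],
  [0, 0, 0.052, 0, 0, 0],
])

```text
clock: 39.48
tcp_pos: [0.5458, 0.3579, 0.2485]
orientation: [0.0, 3.141, 0.001]
contact_force: [-1.5, -1.5, 3.8]
grip_width: 0.0002
gripper_force: 2.2
```

apply_moves([
  [0, 0, 0.006, 0, 0, 0],
  [0, 0, 0.012, 0, 0, 0],
  [0, 0, 0.016, 0, 0, 0],
  [0, 0, 0.016, 0, 0, 0],
])

```text
clock: 39.98
tcp_pos: [0.5458, 0.358, 0.2444]
orientation: [0.0, 3.141, 0.001]
contact_force: [-1.6, -0.9, 5.0]
grip_width: -0.0001
gripper_force: 2.4
```

apply_moves([
  [0, 0, 0.004, 0, 0, 0],
  [0, 0, 0.006, 0, 0, 0],
  [0, 0, 0.006, 0, 0, 0],
])

```text
clock: 40.35
tcp_pos: [0.5459, 0.3581, 0.2441]
orientation: [0.0, 3.141, 0.002]
contact_force: [-2.8, -1.9, 11.3]
grip_width: -0.0001
gripper_force: 5.4
```

The wing is at its stop. Now open, go astride, grip and turn clockwise.

apply_moves([
  [0, 0, -0.04, 0, 0, 0],
  [0, 0, -0.1, 0, 0, 0],
  [0, 0, -0.1, 0, 0, 0],
  [0, 0, -0.1, 0, 0, 0],
  [0, 0, -0.1, 0, 0, 0],
], claw=0.5)

```text
clock: 40.98
tcp_pos: [0.5454, 0.3576, 0.2668]
orientation: [-0.0, -3.141, 0.001]
contact_force: [0.4, -0.3, 1.0]
grip_width: 0.0429
gripper_force: 0.0
```

apply_moves([
  [0, 0, 0.05, 0, 0, 0],
  [0, 0, 0.1, 0, 0, 0],
  [0, 0, 0.14, 0, 0, 0],
  [0, 0, 0.164, 0, 0, 0],
  [0, 0, 0.164, 0, 0, 0],
])

```text
clock: 41.6
tcp_pos: [0.5454, 0.3576, 0.2258]
orientation: [-0.0, -3.141, 0.001]
contact_force: [0.1, 0.1, 0.1]
grip_width: 0.0428
gripper_force: 0.0
```

apply_moves([
  [0, 0, 0, 0, 0, 0],
  [0, 0, 0, 0, 0, 0],
  [0, 0, 0, 0, 0, 0],
  [0, 0, 0, 0, 0, 0],
  [0, 0, 0, 0, 0, 0],
], claw=0.0, newtons=30)

```text
clock: 42.22
tcp_pos: [0.546, 0.357, 0.2271]
orientation: [0.002, 3.141, -0.001]
contact_force: [-2.6, -4.6, 5.7]
grip_width: 0.0155
gripper_force: 31.7
```

apply_moves([
  [0, 0, 0, 0, 0, 0.09],
  [0, 0, 0, 0, 0, 0.18],
  [0, 0, 0, 0, 0, 0.27],
  [0, 0, 0, 0, 0, 0.36],
  [0, 0, 0, 0, 0, 0.45],
])

```text
clock: 42.85
tcp_pos: [0.5467, 0.3585, 0.2272]
orientation: [1.092, 2.943, 0.004]
contact_force: [2.6, -0.5, 2.0]
grip_width: 0.0154
gripper_force: 29.4
```

apply_moves([
  [0, 0, 0, 0, 0, 0.09],
  [0, 0, 0, 0, 0, 0.18],
  [0, 0, 0, 0, 0, 0.27],
  [0, 0, 0, 0, 0, 0.36],
  [0, 0, 0, 0, 0, 0.45],
])

```text
clock: 43.48
tcp_pos: [0.5481, 0.3592, 0.2272]
orientation: [2.043, 2.383, 0.01]
contact_force: [7.0, 3.0, -2.3]
grip_width: 0.0154
gripper_force: 29.1
```

```bash
python3 - <<'E'
from h import *
s=r.get_obs();print(s["tcp_pos"].round(4),s["orientation"].round(3),s["contact_force"].round(1),s["moment"].round(2),s["grip_width"],s["joints"].round(2))
E
```

```text
[0.5481 0.3592 0.2272] [2.043 2.383 0.01 ] [ 7.   3.  -2.3] [ 0.4  -1.64  0.07] 0.015370798187359928 [-0.99  0.47  0.45  1.64 -0.22  1.08 -0.33]
```

apply_moves([
  [0, 0, 0, 0, 0, 0.03],
  [0, 0, 0, 0, 0, 0.06],
  [0, 0, 0, 0, 0, 0.09],
  [0, 0, 0, 0, 0, 0.11],
  [0, 0, 0, 0, 0, 0.11],
])

```text
clock: 44.1
tcp_pos: [0.5485, 0.3593, 0.2273]
orientation: [2.236, 2.202, 0.011]
contact_force: [7.8, 2.1, -2.0]
grip_width: 0.0156
gripper_force: 29.2
```

```bash
python3 - <<'E'
from h import *
s=r.get_obs();print(s["tcp_pos"].round(4),s["orientation"].round(3),s["contact_force"].round(1),s["moment"].round(2),s["grip_width"])
E
```

```text
[0.5485 0.3593 0.2273] [2.236 2.202 0.011] [ 7.8  2.1 -2. ] [ 0.52 -1.79  0.  ] 0.01561559070700485
```

Turned to the stop. Release, rise, then press the right pin.

apply_moves([
  [0, 0, 0, 0, 0, 0],
  [0, 0, 0, 0, 0, 0],
  [0, 0, 0, 0, 0, 0],
  [0, 0, -0.1, 0, 0, 0],
  [0, 0, -0.24, 0, 0, 0],
], claw=0.5)

```text
clock: 44.72
tcp_pos: [0.5448, 0.3576, 0.286]
orientation: [-2.238, -2.204, 0.004]
contact_force: [-0.2, 0.5, 1.0]
grip_width: 0.0427
gripper_force: 0.0
```

apply_moves([
  [-0.15, -0.01, 0, 0, 0, 0],
  [-0.3, -0.014, 0, 0, 0, 0],
  [-0.362, -0.014, 0, 0, 0, 0],
  [-0.362, -0.014, 0.08, 0, 0, 0],
  [-0.362, -0.014, 0.14, 0, 0, 0],
], claw=0.0)

```text
clock: 45.35
tcp_pos: [0.5404, 0.2683, 0.2506]
orientation: [-2.237, -2.204, -0.0]
contact_force: [-0.2, -0.2, -0.6]
grip_width: 0.0
gripper_force: 0.0
```

```bash
python3 - <<'E'
from h import *
s=r.get_obs();print(s["tcp_pos"].round(4),shift([.5435,.2683,.2185]),s["contact_force"].round(1),s["grip_width"])
p=r.grab_frame("wrist")
for t,z in(("bung_left",.218),("bung_right",.218),("clamp_top",.244)):
    print(t,[(round(x["conf"],2),atz(p,x["point"],z).round(4)) for x in r.landmark_of(p,t)[:2]])
m=r.outline_of(p,"clamp_top")
if m:
    ys,xs=np.nonzero(m[0]["pixels"]);P=np.array([atz(p,q,.244)[:2] for q in zip(xs,ys)],np.float32)*1000;print(cv2.minAreaRect(P))
E
```

```text
[0.5404 0.2683 0.2506] [0.    0.013 0.128] [-0.2 -0.2 -0.6] 3.410636840710388e-05
bung_left []
bung_right [(0.73, array([0.5437, 0.2668, 0.218 ]))]
clamp_top [(0.72, array([0.5475, 0.357 , 0.244 ]))]
((546.3572998046875, 355.30950927734375), (21.57169532775879, 53.98455047607422), 4.832627296447754)
```

The wing now lies along y. Press the right pin.

apply_moves([
  [0, 0.013, 0.05, 0, 0, 0],
  [0, 0.013, 0.08, 0, 0, 0],
  [0, 0.013, 0.1, 0, 0, 0],
  [0, 0.013, 0.115, 0, 0, 0],
  [0, 0.013, 0.115, 0, 0, 0],
])

```text
clock: 46.22
tcp_pos: [0.5439, 0.2672, 0.2227]
orientation: [-2.239, -2.204, 0.0]
contact_force: [-1.2, -0.2, 2.9]
grip_width: -0.0003
gripper_force: 1.6
```

apply_moves([
  [0, 0, 0.006, 0, 0, 0],
  [0, 0, 0.012, 0, 0, 0],
  [0, 0, 0.016, 0, 0, 0],
  [0, 0, 0.016, 0, 0, 0],
])

```text
clock: 46.72
tcp_pos: [0.5439, 0.2672, 0.2192]
orientation: [-2.239, -2.203, -0.0]
contact_force: [-2.2, -2.4, 6.4]
grip_width: -0.0003
gripper_force: 3.3
```

apply_moves([
  [0, 0, 0.005, 0, 0, 0],
  [0, 0, 0.008, 0, 0, 0],
  [0, 0, 0.008, 0, 0, 0],
])

```text
clock: 47.1
tcp_pos: [0.5439, 0.2673, 0.2181]
orientation: [-2.238, -2.203, -0.001]
contact_force: [-5.3, -2.3, 12.9]
grip_width: -0.0001
gripper_force: 6.6
```

apply_moves([
  [0, 0, 0.004, 0, 0, 0],
  [0, 0, 0.004, 0, 0, 0],
])

```text
clock: 47.35
tcp_pos: [0.544, 0.2672, 0.2181]
orientation: [-2.238, -2.203, -0.001]
contact_force: [-8.4, -3.4, 20.4]
grip_width: -0.0001
gripper_force: 10.0
```

Right pin flush at the stop (20 N, z 0.218). Now the left one.

apply_moves([
  [0, 0, -0.12, 0, 0, 0],
  [0, 0, -0.25, 0, 0, 0],
  [0.2, 0, -0.25, 0, 0, 0],
  [0.4, 0.01, -0.25, 0, 0, 0],
  [0.6, 0.017, -0.25, 0, 0, 0],
])

```text
clock: 47.98
tcp_pos: [0.5505, 0.4188, 0.278]
orientation: [-2.239, -2.204, -0.0]
contact_force: [0.8, 0.6, 0.2]
grip_width: 0.0003
gripper_force: 0.0
```

apply_moves([
  [0.107, 0, 0, 0, 0, 0],
  [0.107, 0, 0.08, 0, 0, 0],
  [0.107, 0, 0.12, 0, 0, 0],
  [0.107, 0, 0.12, 0, 0, 0],
])

```text
clock: 48.48
tcp_pos: [0.5509, 0.4418, 0.2468]
orientation: [2.241, 2.201, -0.005]
contact_force: [0.3, -0.1, -0.3]
grip_width: -0.0001
gripper_force: 0.0
```

```bash
python3 - <<'E'
from h import *
s=r.get_obs();print(s["tcp_pos"].round(4),shift([.551,.444,.2185]),s["contact_force"].round(1))
p=r.grab_frame("wrist")
for t,z in(("bung_left",.218),("bung_right",.218)):
    print(t,[(round(x["conf"],2),atz(p,x["point"],z).round(4)) for x in r.landmark_of(p,t)[:2]])
E
```

```text
[0.5509 0.4418 0.2468] [0.009 0.    0.113] [ 0.3 -0.1 -0.3]
bung_left [(0.61, array([0.5515, 0.4444, 0.218 ]))]
bung_right []
```

apply_moves([
  [0.008, 0.001, 0.05, 0, 0, 0],
  [0.008, 0.001, 0.08, 0, 0, 0],
  [0.008, 0.001, 0.1, 0, 0, 0],
  [0.008, 0.001, 0.114, 0, 0, 0],
  [0.008, 0.001, 0.114, 0, 0, 0],
])

```text
clock: 49.25
tcp_pos: [0.5512, 0.4462, 0.2199]
orientation: [-2.238, -2.204, -0.001]
contact_force: [-2.1, 1.2, 4.9]
grip_width: -0.0002
gripper_force: 2.2
```

apply_moves([
  [0, 0, 0.005, 0, 0, 0],
  [0, 0, 0.009, 0, 0, 0],
  [0, 0, 0.009, 0, 0, 0],
])

```text
clock: 49.62
tcp_pos: [0.5512, 0.4463, 0.2182]
orientation: [-2.238, -2.204, -0.001]
contact_force: [-2.3, -0.6, 7.2]
grip_width: -0.0002
gripper_force: 3.7
```

apply_moves([
  [0, 0, 0.004, 0, 0, 0],
  [0, 0, 0.004, 0, 0, 0],
  [0, 0, 0.004, 0, 0, 0],
])

```text
clock: 50.0
tcp_pos: [0.5512, 0.4462, 0.2182]
orientation: [-2.238, -2.203, -0.002]
contact_force: [-4.7, -2.3, 11.7]
grip_width: -0.0
gripper_force: 6.1
```

Left pin is flush too. Rise and verify glasses, board, wing and stack.

apply_moves([
  [0, 0, -0.15, 0, 0, 0],
  [0, 0, -0.35, 0, 0, 0],
  [-0.15, 0, -0.55, 0, 0, 0],
  [-0.4, 0, -0.7, 0, 0, 0],
  [-0.6, 0, -0.7, 0, 0, 0],
])

```text
clock: 50.62
tcp_pos: [0.5498, 0.2952, 0.3937]
orientation: [2.237, 2.204, 0.007]
contact_force: [1.0, 0.1, 0.1]
grip_width: -0.0002
gripper_force: 0.0
```

apply_moves([
  [-0.2, 0, 0, 0, 0, 0],
  [-0.4, 0, 0, 0, 0, 0],
  [-0.4, 0, 0, 0, 0, 0],
  [-0.4, 0, 0, 0, 0, 0],
])

```text
clock: 51.12
tcp_pos: [0.5471, 0.1967, 0.3911]
orientation: [-2.238, -2.204, -0.0]
contact_force: [0.3, 1.3, 0.4]
grip_width: 0.0002
gripper_force: 0.0
```

```bash
python3 look.py; python3 - <<'E'
from h import *
w=r.grab_frame("wrist")
for x in r.outline_of(w,"clamp_top")[:2]:
    ys,xs=np.nonzero(x["pixels"]);P=np.array([atz(w,q,.244)[:2] for q in zip(xs,ys)],np.float32)*1000;print("wing",x["conf"],cv2.minAreaRect(P))
sc=r.grab_frame("scene");sd=r.grab_frame("side")
for t in("pegbox","carton","tin","mallet","jug","sanitiser","matstack","sparetap","clamp_top"):
    A=[x for x in r.landmark_of(sc,t) if x["conf"]>.3];B=[x for x in r.landmark_of(sd,t) if x["conf"]>.3]
    for a in A[:2]:
        for b in B[:2]:
            X,e=tri([(sc,a["point"]),(sd,b["point"])])
            if e<.012: print(t,X.round(3),round(e,4))
E
```

```text
51.125 [0.5471 0.1967 0.3911] 0.00024037354923606068 [0.3 1.3 0.4] [-0.92  0.23  0.59  1.59 -0.13  1.36 -0.34]
glass 0.84 [440.  86.] [0.752 0.323] on board: [0.747 0.322]
glass 0.77 [317. 245.] [0.544 0.046] on board: [0.544 0.051]
glass 0.6 [270. 244.] [0.458 0.049] on board: [0.46  0.054]
glass 0.59 [365. 243.] [0.634 0.05 ] on board: [0.632 0.054]
board 0.97 [(594.4085693359375, 53.87656784057617), (69.96025085449219, 361.51953125), 89.1310806274414] [413.67426   18.759754] [775.1493   89.33474]
wing 0.61 ((547.3162841796875, 345.8490295410156), (42.410587310791016, 22.36018180847168), 89.2418212890625)
pegbox [ 0.399 -0.431  0.003] 0.008
carton [ 0.413 -0.439  0.069] 0.0023
tin [ 0.434 -0.456  0.095] 0.0052
mallet [ 0.79  -0.157 -0.008] 0.0024
jug [ 0.653 -0.467 -0.017] 0.0086
sanitiser [ 0.345  0.331 -0.012] 0.0072
matstack [ 0.334  0.209 -0.004] 0.0036
clamp_top [0.547 0.36  0.251] 0.0043
```

```bash
python3 -c "
from bench import r
print(r.hand_in())"
```

```text
the job is handed in; nothing more can be done
None
```

The job is handed in at about 51 s of the 208 s allowed; `hand_in()` gave no verdict. The last look put the board flat on the runner with all three glasses on its blade and the stack settled behind the rail; the wing stopped when pressed and turned and both pins when pushed flush, and no bystander moved out of place, though the spare tap was not found in that look.

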